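# Stand the casting flasks on their rubber bases

## Robot

A 6-joint arm with a two-finger parallel gripper is mounted at the origin on the work surface. World frame = base frame: x ahead of the robot, y to its left, z up, the work surface at z = 0. Lengths are in m, angles in rad, forces in N, time in s.
With the tool pointing down it reaches from about 0.35 to 0.775 m from the base axis. Payload 5.5 kg.
Tool frame: the origin (TCP) lies midway between the tips of the shut fingers; the grasp point (between the pads) lies grip_point_offset behind it (grip_point_offset is the distance from the TCP to the grasp point, in m); z points along the fingers, y is the direction in which the jaws open and shut (so a half turn about z gives the same grasp; the last joint's range is limited). The gripper opens to 85 mm and grips with 20 to 120 N. Pads are 22 mm wide; open, the fingers measure 114 mm over their backs; the gripper's body (76 mm by 85 mm) begins 54 mm behind the grasp point. The pads swing forward as they close: fully open they stand 13 mm farther back than shut.
Start: joints at [1.128, 0.313, 0.046, 1.304, 0, 1.431], TCP at [0.171, 0.549, 0.231] pointing down, gripper open.
Joint ranges: [-2.76, 2.76], [-0.86, 1.69], [-1.03, 1.26], [-2.2, 2.34], [-1.47, 1.5], [-3.14, 3.14]. Speed limits (rad/s): [2.57, 2.57, 3.14, 3.14, 3.14, 3.14].

## Interface

Orientations are given as a unit quaternion [w, x, y, z].
In Python, from workcell import * gives the robot as it stands.
- The arm moves only by the tool send_rows, never from a script. Its argument "series" is one flat list of numbers, 7 for each row, row after row: the shift along the tool's x, y, z in cm, then the turn, a rotation vector about the tool's x, y, z in degrees, then the opening, from 0 (shut) to 1 (fully open). A call has 1 to 10 rows; each row is the pose to reach, as a shift and turn from the pose commanded when the call began, along the tool's axes at that moment; what a row does not reach only later rows make up. A row lasts 1/12 s, in which the tool goes at most 41.7 mm and 7.16 degrees, less where a joint would pass 70% of its speed; a pose out of reach is approached as far as the arm can. A call with a gripper value outside its range is refused whole. The fingers move at their own pace and stop on an object; "newtons" is the grip in N (left out, the last holds). Time passes only in rows, so rows that repeat a pose let the fingers close. It gives the time, the measured TCP pose, the force and the opening at its end, in the units of the state.
- get_state(): the state, without advancing time (a new reading comes with each control period).
- read_camera(name): name is "scene" or "top"; returns the picture (384x512x3 uint8, blue, green, red); there is no depth.
- camera_info(name): a dict with "K" (3x3 intrinsics, pixels), "xyz" and "attitude" of the camera in the world. Camera axes: x right, y down, z forward; pixel columns grow to the right and rows downward; lengths in m; the calibration is good to about 2 mm. A picture is of the moment at which its call begins. camera_info takes no time and is no camera call.
- hand_in(): hands the job in, once; it reports no verdict.
Trained networks look in the newest picture that a camera, given by its name, has taken for a name from the list of things; names that differ only in an ending like _2 or _b are one class to them, and where a whole thing is asked for, a point or a joint stands for the part that bears it (a point fixed in the world has none). Each returns a list of dicts, best first, with "p" (0 to 1); they miss things now and then, are a little off and sometimes report something else, mostly with a low value. They report only what shows in the picture. A call takes as long as a camera call. They do not tell look-alikes from the thing itself.
- silhouettes(camera, label): "pixels" (384x512 bool, what is visible of it) and "box" ([left, top, width, height] in pixels, round what is visible of it).
The state is a dict: "clock": time; "joint_pos": joint angles; "qvel": joint speeds; "tau": joint torques, N m; "tcp_pos": TCP position; "orientation": TCP orientation; "wrist_force": force on the tool from outside, world axes, zero at the start; "ft_torque": the same for the moment, N m; "finger_gap": finger opening in m.
Only numpy, scipy, OpenCV 4.12 (cv2) and the standard library are available. Lean on these libraries where they do the work, as an engineer would, in place of code of your own. Each camera call takes 0.05 s, during which the arm holds its last target. There are 200 camera calls.

## Task

Get the casting flasks ready: stand each of the four steel flasks upright in the green rubber base of its own size, fully down inside the rim, starting with the largest flask and working down in size to the smallest. Lower each one gently rather than dropping it, never tip a flask over, and leave the amber jar and the white dish where they are.

Things in the scene. Friction and masses are not known exactly. Their poses are not given: they have to be found in the camera images.
- flask_xl: the largest of four bare-steel casting flasks: an upright tube open at both ends, 63 mm outside diameter, 90 mm tall, wall 3.5 mm, about 360 g, loose, standing on the bench. Origin: centre of its lower end; z up along its axis
- flask_l: the second largest of four bare-steel casting flasks: an upright tube open at both ends, 52 mm outside diameter, 75 mm tall, wall 3.5 mm, about 250 g, loose, standing on the bench. Origin: centre of its lower end; z up along its axis
- flask_m: the second smallest of four bare-steel casting flasks: an upright tube open at both ends, 41 mm outside diameter, 60 mm tall, wall 3.5 mm, about 160 g, loose, standing on the bench. Origin: centre of its lower end; z up along its axis
- flask_s: the smallest of four bare-steel casting flasks: an upright tube open at both ends, 30 mm outside diameter, 45 mm tall, wall 3.5 mm, about 80 g, loose, standing on the bench. Origin: centre of its lower end; z up along its axis
- base_xl: the largest of four green rubber flask bases, made for the 63 mm flask: a round shallow dish fixed to the bench, 89 mm outside diameter, rim 11 mm high and 6 mm thick, recess 77 mm in diameter with its floor 5 mm above the bench, and a small yellow sprue cone (10 mm wide, 7 mm tall) in the middle of the floor that goes inside the tube. Origin: centre of its underside on the bench; z up
- base_l: the second largest of four green rubber flask bases, made for the 52 mm flask: a round shallow dish fixed to the bench, 78 mm outside diameter, rim 11 mm high and 6 mm thick, recess 66 mm in diameter with its floor 5 mm above the bench, and a small yellow sprue cone (10 mm wide, 7 mm tall) in the middle of the floor that goes inside the tube. Origin: centre of its underside on the bench; z up
- base_m: the second smallest of four green rubber flask bases, made for the 41 mm flask: a round shallow dish fixed to the bench, 67 mm outside diameter, rim 11 mm high and 6 mm thick, recess 55 mm in diameter with its floor 5 mm above the bench, and a small yellow sprue cone (10 mm wide, 7 mm tall) in the middle of the floor that goes inside the tube. Origin: centre of its underside on the bench; z up
- base_s: the smallest of four green rubber flask bases, made for the 30 mm flask: a round shallow dish fixed to the bench, 56 mm outside diameter, rim 11 mm high and 6 mm thick, recess 44 mm in diameter with its floor 5 mm above the bench, and a small yellow sprue cone (10 mm wide, 7 mm tall) in the middle of the floor that goes inside the tube. Origin: centre of its underside on the bench; z up
- jar: bystander: loose amber glass jar with a blue screw cap, 48 mm diameter, 75 mm tall; to be left where it stands. Origin: centre of its underside
- dish: bystander: loose small white porcelain dish, 54 mm diameter, 18 mm tall; to be left where it stands. Origin: centre of its underside
Mind the look-alikes: they are no part of the job. What is shaped like the base_m but blue or pink is not meant. Leave any purple look-alike of the flask_s alone.

How it is judged:
By the outcome, as a careful person would: the job done as asked, in the order asked, and still so for the second after the job is handed in, with the robot touching nothing.
It also fails if it takes over 104 s, if anything falls off the work surface, if the arm or the gripper's body presses on something with over 40 N, if the wrist force passes 120 N, or if a joint passes its speed limit or range.

## Working session

There is one attempt and no reset: what is moved stays moved. The work goes in short steps, Python scripts to look and compute and a tool call to move; the robot and the scene stay as the last step left them, time stands still between calls to the robot, and variables do not carry over. Pictures are saved under pics/ and viewed, about 12 in all and at most 16, crops included, and the job is handed in when it is done.

Besides the shell and the picture viewer there is one more tool, called by a JSON object that holds its "fn" and its "kwargs", one argument or row to a line. send_rows: Moves the arm, as the interface text tells. Its arguments: {"type":"object","properties":{"series":{"type":"array"},"newtons":{"type":"number"}},"required":["series"]}

```bash
mkdir -p pics; ls; python3 - <<'E'
from workcell import *
import cv2
for n in ("scene","top"):
    im=read_camera(n); cv2.imwrite(f"pics/{n}0.png",im); print(camera_info(n))
s=get_state(); print(s)
for n in ("scene","top"):
  for l in ["flask_xl","flask_l","flask_m","flask_s","base_xl","base_l","base_m","base_s","jar","dish"]:
    print(n,l,[(d['box'],round(d['p'],2)) for d in silhouettes(n,l)])
E
```

```text
pics
{'K': array([[452.86207998,   0.        , 256.32999919],
       [  0.        , 452.86207998, 196.80953624],
       [  0.        ,   0.        ,   1.        ]]), 'xyz': array([ 0.95375558, -0.66094821,  0.87322012]), 'attitude': array([-0.34835906,  0.88992141,  0.27169873, -0.11342683])}
{'K': array([[416.90705551,   0.        , 254.19941343],
       [  0.        , 416.90705551, 191.66804407],
       [  0.        ,   0.        ,   1.        ]]), 'xyz': array([0.25820456, 0.00788976, 1.08557584]), 'attitude': array([ 0.07703701, -0.67104064,  0.73201385, -0.08902517])}
{'clock': 0.1, 'joint_pos': array([ 1.12841225e+00,  3.13937968e-01,  4.50915151e-02,  1.30361449e+00,
       -2.57305585e-05,  1.43121188e+00]), 'qvel': array([-0.00148173, -0.00171658,  0.00243511,  0.00016438,  0.001028  ,
        0.00078498]), 'tau': array([ 3.49883361e-03, -4.81724167e+01,  2.99243653e+01,  1.27109824e-02,
       -7.71286949e-06,  5.03244252e-06]), 'tcp_pos': array([0.17126928, 0.54841552, 0.23049041]), 'orientation': array([-2.26460882e-04,  1.50822020e-01,  9.88560583e-01, -8.01010769e-04]),
[... 1728 characters left out ...]
1.3, 17.9, 22.3], 0.7), ([353.3, 222.7, 16.6, 15.5], 0.59), ([377.8, 211.8, 18.8, 10.1], 0.52)]
top base_xl [([384.3, 165.2, 34.4, 27.8], 0.59)]
top base_l [([120.5, 243.0, 33.5, 28.4], 0.88), ([180.4, 238.9, 26.0, 25.3], 0.88), ([200.3, 200.2, 31.9, 24.2], 0.78), ([64.2, 193.0, 21.7, 20.2], 0.63)]
top base_m [([120.5, 243.0, 33.5, 28.4], 0.88), ([180.4, 238.9, 26.0, 25.3], 0.88), ([200.3, 200.2, 31.9, 24.2], 0.78), ([64.2, 193.0, 21.7, 20.2], 0.63)]
top base_s [([120.5, 243.0, 33.5, 28.4], 0.88), ([180.4, 238.9, 26.0, 25.3], 0.88), ([200.3, 200.2, 31.9, 24.2], 0.78), ([64.2, 193.0, 21.7, 20.2], 0.63)]
top jar [([236.4, 157.7, 21.1, 25.7], 0.92)]
top dish [([140.5, 188.7, 21.5, 19.5], 0.87)]
```

```bash
python3 - <<'E'
import cv2
t=cv2.imread("pics/top0.png"); s=cv2.imread("pics/scene0.png")
cv2.imwrite("pics/a.png",cv2.resize(t[90:310,40:440],None,fx=2,fy=2,interpolation=2))
cv2.imwrite("pics/b.png",cv2.resize(s[90:360,90:390],None,fx=2.2,fy=2.2,interpolation=2))
E
```

```text
(no output)
```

View pics/a.png

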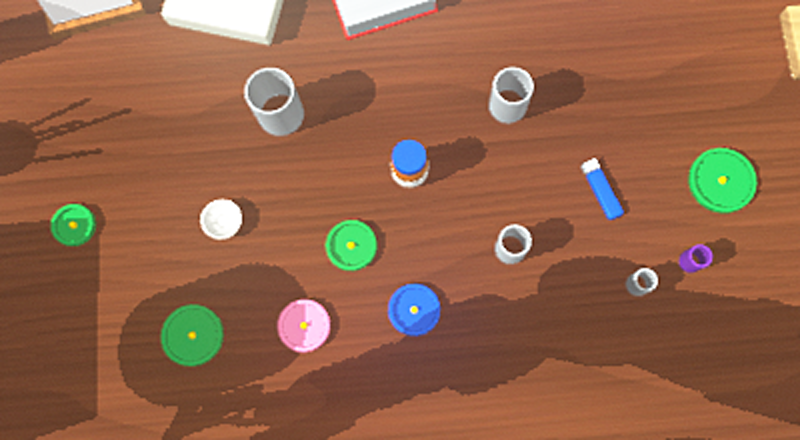

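View pics/b.png

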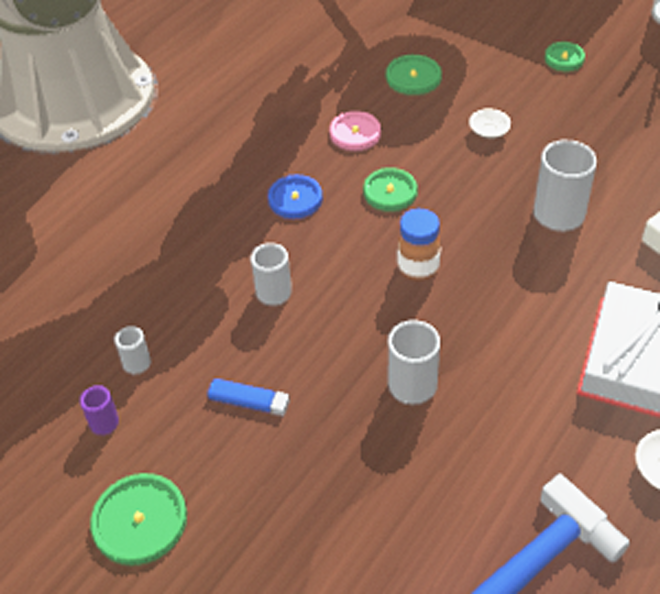

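```bash
cat > h.py <<'E'
from workcell import *
import numpy as np, cv2
from scipy.spatial.transform import Rotation as R
from scipy.optimize import minimize
def cam(n):
    c=camera_info(n); q=np.array(c['attitude']); return c['K'],np.array(c['xyz']),R.from_quat(q[[1,2,3,0]]).as_matrix()
C={n:cam(n) for n in("scene","top")}
def proj(n,P):
    K,t,M=C[n]; p=(np.asarray(P)-t)@M@K.T; return p[:,:2]/p[:,2:]
def ray(n,u,v,z):
    K,t,M=C[n]; d=M@np.linalg.solve(K,[u,v,1]); return t+d*(z-t[2])/d[2]
A=np.linspace(0,2*np.pi,48,endpoint=False)
def hull(n,x,y,r,h,z0=0):
    P=[[x+r*np.cos(a),y+r*np.sin(a),z] for a in A for z in(z0,z0+h)]
    return cv2.convexHull(proj(n,P).astype(np.float32))[:,0]
def feat(poly):
    m=cv2.moments(poly.astype(np.float32)); return np.array([m['m10']/m['m00'],m['m01']/m['m00']])
def fit(obs,r,h,x0,z0=0):
    # obs: {cam: pixel mask}; match centroids of hulls (whole shape)
    f={}
    for n,m in obs.items():
        c=max(cv2.findContours(m.astype(np.uint8),0,1)[0],key=cv2.contourArea)
        f[n]=feat(cv2.convexHull(c)[:,0])
    g=lambda p:sum(np.sum((feat(hull(n,*p,r,h,z0))-f[n])**2) for n in f)
    s=minimize(g,x0,method='Nelder-Mead',options=dict(xatol=1e-5,fatol=1e-6)); return s.x,np.sqrt(s.fun)
FL=dict(xl=(63,90),l=(52,75),m=(41,60),s=(30,45)); BA=dict(xl=89,l=78,m=67,s=56)
def look(n,l):
    return silhouettes(n,l)
E
python3 - <<'E'
from h import *
import workcell; print([ (k,v) for k,v in vars(workcell).items() if 'grip' in k.lower()])
ims={n:read_camera(n) for n in C}
seeds=dict(xl=(273,100),l=(511,95),m=(513,244),s=(643,281),purple=(697,258))
FL['purple']=FL['s']
S={n:look(n,"flask_s")+look(n,"flask_xl") for n in C}
# top-picture seeds -> world, then nearest silhouette in each camera
def near(n,L,p):
    d=[np.hypot(*(feat(cv2.convexHull(np.argwhere(s['pixels'])[:,::-1].astype(np.float32))[:,0])-p)) for s in L]; i=int(np.argmin(d)); return L[i]['pixels'],d[i]
for k,(u,v) in seeds.items():
    d,h=np.array(FL[k])/1000
    x0=ray("top",u/2+40,v/2+90,h/2)[:2]; 
    ob={}
    for n in C:
        m,dd=near(n,S[n],feat(hull(n,*x0,d/2,h)))
        if dd<8: ob[n]=m
    print("flask",k,[ (n,fit({n:ob[n]},d/2,h,x0)[0].round(4)) for n in ob],fit(ob,d/2,h,x0)[0].round(4),fit(ob,d/2,h,x0)[1].round(2))
bs=dict(xl=(722,180),l=(192,335),m=(351,245),s=(73,224),blue=(414,310),pink=(304,326)); BA.update(blue=67,pink=67)
for k,(u,v) in bs.items():
    r=BA[k]/2000; x0=ray("top",u/2+40,v/2+90,.011)[:2]; ob={}
    for n in C:
        hsv=cv2.cvtColor(ims[n],cv2.COLOR_BGR2HSV); 
        m=cv2.inRange(hsv,(45,90,40),(85,255,255)) if len(k)<3 else cv2.inRange(hsv,(95,120,40),(125,255,255)) if k=='blue' else cv2.inRange(hsv,(150,40,40),(179,255,255))
        z=np.zeros_like(m); cv2.circle(z,tuple(int(a) for a in feat(hull(n,*x0,r,.011))),int(r*700),1,-1); ob[n]=(m>0)&(z>0)
    print("base",k,[(n,fit({n:ob[n]},r,.011,x0)[0].round(4), ob[n].sum(), cv2.contourArea(hull(n,*x0,r,.011))) for n in ob],fit(ob,r,.011,x0)[0].round(4))
for l,r,h,p in(("jar",.024,.075,(408,163)),("dish",.027,.018,(221,218))):
    x0=ray("top",p[0]/2+40,p[1]/2+90,h/2)[:2]
    ob={n:s[0]['pixels'] for n in C if (s:=look(n,l))}
    print(l,[fit({n:ob[n]},r,h,x0)[0].round(4) for n in ob])
E
```

```text
[('grip_point_offset', 0.0187)]
flask xl [('scene', array([0.6598, 0.1688])), ('top', array([0.6632, 0.1688]))] [0.6614 0.1686] 0.86
flask l [('scene', array([ 0.6469, -0.1414])), ('top', array([ 0.647 , -0.1424]))] [ 0.647  -0.1419] 0.27
flask m [('scene', array([ 0.4476, -0.1247])), ('top', array([ 0.448 , -0.1245]))] [ 0.4478 -0.1246] 0.13
flask s [('scene', array([ 0.3844, -0.2843])), ('top', array([ 0.3858, -0.2838]))] [ 0.3851 -0.2842] 0.44
flask purple [('scene', array([ 0.4095, -0.3582])), ('top', array([ 0.4103, -0.3606]))] [ 0.41   -0.3592] 0.69
base xl [('scene', array([ 0.5148, -0.4186]), np.int64(1382), 1434.9143749042414), ('top', array([ 0.5153, -0.4178]), np.int64(863), 887.2594147834461)] [ 0.515  -0.4183]
base l [('scene', array([0.37  , 0.2934]), np.int64(343), 383.7577132587321), ('top', array([0.3705, 0.2954]), np.int64(744), 771.8551209368743)] [0.3701 0.2948]
base m [('scene', array([0.4688, 0.0837]), np.int64(359), 397.94984240923077), ('top', array([0.4698, 0.0846]), np.int64(503), 522.1491223790217)] [0.4693 0.0842]
base s [('scene', array([0.5278, 0.4477]), np.int64(177), 205.15059344517067), ('top', array([0.5287, 0.4488]), np.int64(365), 386.9350488601485)] [0.5282 0.4484]
base blue [('scene', array([0.3779, 0.0077]), np.int64(360), 403.4108779414091), ('top', array([0.3782, 0.0097]), np.int64(516), 540.1783450548537)] [0.3779 0.0089]
base pink [('scene', array([0.3699, 0.15  ]), np.int64(260), 339.99703899701126), ('top', array([0.3701, 0.1526]), np.int64(468), 555.182662058156)] [0.3698 0.1517]
jar [array([ 0.5651, -0.0039]), array([ 0.564 , -0.0012])]
dish [array([0.5127, 0.2591]), array([0.52  , 0.2524])]
```

{"fn": "send_rows", "kwargs": {
  "series": [-4,-1.5,0,0,0,-6,1,-8,-3,0,0,0,-12,1,-12,-4.5,0,0,0,-17.35,1,-16,-6,0,0,0,-17.35,1,-20,-7.4,0,0,0,-17.35,1,-24,-8.9,0,0,0,-17.35,1,-28,-10.4,0,0,0,-17.35,1,-32,-11.9,0,0,0,-17.35,1,-36,-13.4,0,0,0,-17.35,1,-36,-13.4,0,0,0,-17.35,1],
  "newtons": 50
}}

```text
clock: 2.43
tcp_pos: [0.4798, 0.3099, 0.2311]
orientation: [0.001, 0.003, 1.0, -0.0]
wrist_force: [-0.5, 0.7, 0.2]
finger_gap: 0.0852
```

```bash
cat >> h.py <<'E'
T=dict(fxl=(.6614,.1686),fl=(.647,-.1419),fm=(.4478,-.1246),fs=(.3851,-.2842),bxl=(.515,-.4183),bl=(.3701,.2948),bm=(.4693,.0842),bs=(.5282,.4484))
def go(name,z,yaw=90):
    s=get_state(); q=s['orientation']; M=R.from_quat(q[[1,2,3,0]])
    d=np.r_[T[name],z]-s['tcp_pos']; y=np.deg2rad(yaw)
    ty=np.array([np.cos(y),np.sin(y),0]); tz=np.array([0,0,-1.]); G=R.from_matrix(np.c_[np.cross(ty,tz),ty,tz])
    print(name,"shift cm",(M.inv().apply(d)*100).round(2),"turn",np.degrees((M.inv()*G).as_rotvec()).round(2),"tcp",s['tcp_pos'].round(4),"gap",round(s['finger_gap'],4),"F",s['wrist_force'].round(1),"t",s['clock'],"j6",s['joint_pos'][5].round(2))
E
python3 -c "
from h import *
go('fxl',.2305)"
```

```text
fxl shift cm [-18.24 -14.03   0.11] turn [-0.05  0.14 -0.32] tcp [0.4798 0.3099 0.2311] gap 0.0852 F [-0.5  0.7  0.2] t 2.4333 j6 0.44
```

{"fn": "send_rows", "kwargs": {
  "series": [-3,-2.3,0,0,0,0,1,-6,-4.6,0,0,0,0,1,-9,-6.9,0,0,0,0,1,-12,-9.2,0,0,0,0,1,-15,-11.5,0,0,0,0,1,-17,-13.1,0,0,0,0,1,-18.2,-14,0,0,0,0,1,-18.2,-14,0,0,0,0,1,-18.2,-14,0,0,0,0,1,-18.2,-14,0,0,0,0,1]
}}

```text
clock: 3.27
tcp_pos: [0.6564, 0.1743, 0.2311]
orientation: [-0.0, -0.0, 1.0, 0.0]
wrist_force: [-0.9, 0.2, 0.4]
finger_gap: 0.0855
```

```bash
python3 -c "
from h import *
go('fxl',.036)
go('fxl',.036)"
```

```text
fxl shift cm [-0.52 -0.58 19.51] turn [ 0.02 -0.06  0.03] tcp [0.6564 0.1743 0.2311] gap 0.0855 F [-0.9  0.2  0.4] t 3.2667 j6 0.14
fxl shift cm [-0.52 -0.58 19.51] turn [ 0.02 -0.06  0.03] tcp [0.6564 0.1743 0.2311] gap 0.0855 F [-0.9  0.2  0.4] t 3.2667 j6 0.14
```

{"fn": "send_rows", "kwargs": {
  "series": [-0.5,-0.55,3,0,0,0,1,-0.5,-0.55,6,0,0,0,1,-0.5,-0.55,9,0,0,0,1,-0.5,-0.55,11,0,0,0,1,-0.5,-0.55,13,0,0,0,1,-0.5,-0.55,15,0,0,0,1,-0.5,-0.55,17,0,0,0,1,-0.5,-0.55,18.5,0,0,0,1,-0.5,-0.55,19.5,0,0,0,1,-0.5,-0.55,19.5,0,0,0,1]
}}

```text
clock: 4.1
tcp_pos: [0.6595, 0.1692, 0.0342]
orientation: [-0.002, -0.001, 1.0, -0.0]
wrist_force: [-0.2, 1.0, -1.0]
finger_gap: 0.0853
```

```bash
python3 -c "
from h import *
go('fxl',.036)
a=[cv2.resize(read_camera(n)[r],(390,390),interpolation=2) for n,r in (('scene',np.s_[120:220,295:395]),('top',np.s_[80:180,125:225]))]
cv2.imwrite('pics/c.png',np.hstack(a))"
```

```text
fxl shift cm [-0.19 -0.06 -0.18] turn [-0.02 -0.24  0.1 ] tcp [0.6595 0.1692 0.0342] gap 0.0853 F [-0.2  1.  -1. ] t 4.1 j6 0.13
```

View pics/c.png

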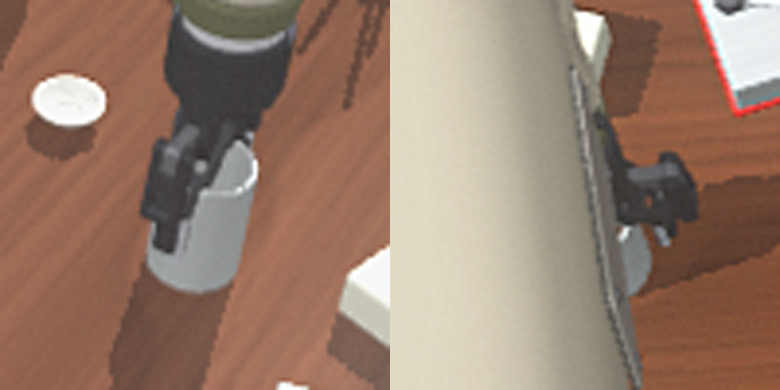

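The scene crop shows the gripper straddling the XL flask, with the near finger at about (165,190) outside the wall. In the top crop the arm hides the flask. Next I close the gripper.

{"fn": "send_rows", "kwargs": {
  "series": [-0.1,0,0,0,0,0,0.85,-0.1,0,0,0,0,0,0.8,-0.1,0,0,0,0,0,0.75,-0.1,0,0,0,0,0,0.72,-0.1,0,0,0,0,0,0.6,-0.1,0,0,0,0,0,0.5,-0.1,0,0,0,0,0,0.5,-0.1,0,0,0,0,0,0.5,-0.1,0,0,0,0,0,0.5],
  "newtons": 50
}}

```text
clock: 4.95
tcp_pos: [0.6644, 0.1692, 0.0386]
orientation: [0.002, -0.0, 1.0, 0.001]
wrist_force: [-1.1, 3.0, 5.7]
finger_gap: 0.063
```

{"fn": "send_rows", "kwargs": {
  "series": [0,0,-0.5,0,0,0,0.5,0,0,-1.5,0,0,0,0.5,0,0,-3,0,0,0,0.5,0,0,-5,0,0,0,0.5,0,0,-7,0,0,0,0.5,0,0,-9,0,0,0,0.5,0,0,-10.5,0,0,0,0.5,0,0,-11.5,0,0,0,0.5,0,0,-12,0,0,0,0.5,0,0,-12,0,0,0,0.5]
}}

```text
clock: 5.78
tcp_pos: [0.6636, 0.168, 0.1574]
orientation: [0.001, 0.0, 1.0, 0.0]
wrist_force: [-0.2, 0.8, -4.7]
finger_gap: 0.0628
```

```bash
python3 -c "
from h import *
go('bxl',.156)
cv2.imwrite('pics/d.png',cv2.resize(read_camera('scene')[90:220,275:405],(390,390),interpolation=2))"
```

```text
bxl shift cm [ 14.85 -58.63   0.12] turn [ 0.    0.09 -0.01] tcp [0.6636 0.168  0.1574] gap 0.0628 F [-0.2  0.8 -4.7] t 5.7833 j6 0.13
```

View pics/d.png

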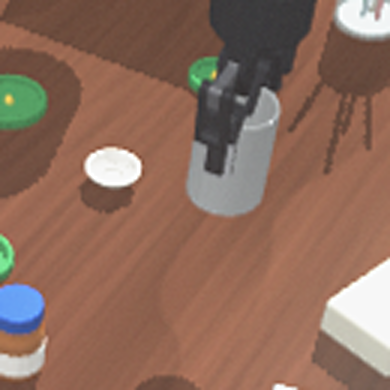

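The flask is held and hanging straight, with the gap at 63 mm. Next I carry it to the XL base.

{"fn": "send_rows", "kwargs": {
  "series": [0.25,-1,0,0,0,0,0.5,0.75,-3,0,0,0,0,0.5,1.4,-5.5,0,0,0,0,0.5,2,-8,0,0,0,0,0.5,2.6,-10.5,0,0,0,0,0.5,3.25,-13,0,0,0,0,0.5,3.9,-15.5,0,0,0,0,0.5,4.5,-18,0,0,0,0,0.5,5.1,-20.5,0,0,0,0,0.5,5.75,-23,0,0,0,0,0.5]
}}

```text
clock: 6.67
tcp_pos: [0.6039, -0.0635, 0.1548]
orientation: [-0.001, 0.0, 1.0, 0.0]
wrist_force: [0.1, -0.2, -3.9]
finger_gap: 0.0632
```

{"fn": "send_rows", "kwargs": {
  "series": [0.6,-2.5,0,0,0,0,0.5,1.25,-5,0,0,0,0,0.5,1.9,-7.5,0,0,0,0,0.5,2.5,-10,0,0,0,0,0.5,3.1,-12.5,0,0,0,0,0.5,3.75,-15,0,0,0,0,0.5,4.4,-17.5,0,0,0,0,0.5,5,-20,0,0,0,0,0.5,5.6,-22.5,0,0,0,0,0.5,6.25,-25,0,0,0,0,0.5]
}}

```text
clock: 7.5
tcp_pos: [0.5413, -0.313, 0.1548]
orientation: [-0.001, 0.0, 1.0, 0.001]
wrist_force: [0.2, -0.2, -3.9]
finger_gap: 0.0629
```

{"fn": "send_rows", "kwargs": {
  "series": [0.6,-2.3,0,0,0,0,0.5,1.2,-4.5,0,0,0,0,0.5,1.7,-6.5,0,0,0,0,0.5,2.1,-8.3,0,0,0,0,0.5,2.4,-9.6,0,0,0,0,0.5,2.64,-10.4,0,0,0,0,0.5,2.64,-10.6,0,0,0,0,0.5,2.64,-10.6,0,0,0,0,0.5,2.64,-10.6,0,0,0,0,0.5,2.64,-10.6,0,0,0,0,0.5]
}}

```text
clock: 8.33
tcp_pos: [0.5171, -0.4167, 0.1563]
orientation: [-0.0, -0.001, 1.0, 0.0]
wrist_force: [1.0, -0.8, -4.4]
finger_gap: 0.0632
```

```bash
cat >> h.py <<'E'
def held(k,bname,z0):
    d,h=np.array(FL[k])/1000; x0=get_state()['tcp_pos'][:2]; ims={n:read_camera(n) for n in C}
    lab="flask_xl" if k=="xl" else "flask_s"
    for n in C:
        best=None
        for s in silhouettes(n,lab):
            c=max(cv2.findContours(s['pixels'].astype(np.uint8),0,1)[0],key=cv2.contourArea)
            e=np.hypot(*(feat(cv2.convexHull(c)[:,0])-feat(hull(n,*x0,d/2,h,z0))))
            if best is None or e<best[0]: best=(e,s['pixels'],s['box'])
        if best and best[0]<12: print(n,"fit",fit({n:best[1]},d/2,h,x0,z0)[0].round(4),"box",best[2],"pred",np.r_[hull(n,*x0,d/2,h,z0).min(0),np.ptp(hull(n,*x0,d/2,h,z0),0)].round(1))
    return ims
E
python3 -c "
from h import *
go('bxl',.156); ims=held('xl','bxl',.12)
u=feat(hull('scene',*T['bxl'],.04,.15)).astype(int); v=feat(hull('top',*T['bxl'],.04,.15)).astype(int)
f=lambda i,u:cv2.resize(i[u[1]-65:u[1]+65,max(u[0]-65,0):u[0]+65],(390,390),interpolation=2)
cv2.imwrite('pics/e.png',np.hstack([f(ims['scene'],u),f(ims['top'],v)]))"
```

```text
bxl shift cm [ 0.21 -0.16  0.03] turn [ 0.04 -0.    0.08] tcp [ 0.5171 -0.4167  0.1563] gap 0.0632 F [ 1.  -0.8 -4.4] t 8.3333 j6 -0.8
scene fit [ 0.5288 -0.4208] box [121.8, 257.3, 34.8, 53.1] pred [115.  254.4  45.1  56.5]
```

View pics/e.png

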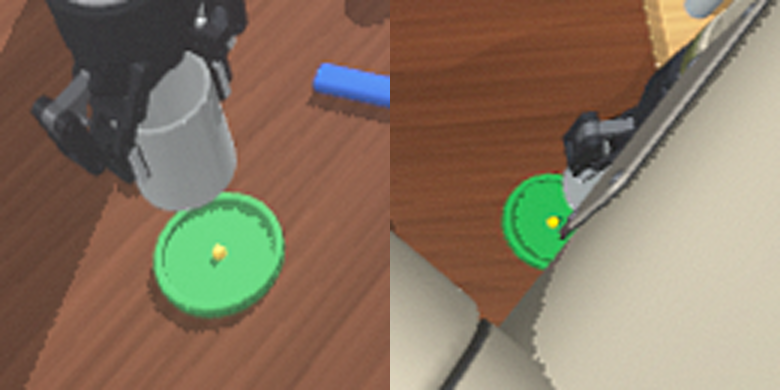

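```bash
cat >> h.py <<'E'
def overlay(cyls,fn,centre,half=50,cams=("scene",),ims=None):
    out=[]
    for n in cams:
        im=(ims or {}).get(n); im=read_camera(n) if im is None else im
        u=proj(n,[centre])[0].astype(int); o=np.maximum(u-half,0); s=390//half//2*1.0
        c=cv2.resize(im[o[1]:o[1]+2*half,o[0]:o[0]+2*half],None,fx=s,fy=s,interpolation=2)
        for (x,y,r,h,z0) in cyls:
            for z in (z0,z0+h):
                p=(proj(n,np.c_[x+r*np.cos(A),y+r*np.sin(A),0*A+z])-o+.5)*s-.5
                cv2.polylines(c,[p.round().astype(np.int32)],True,(0,0,255),1)
        out.append(c)
    h=min(c.shape[0] for c in out); cv2.imwrite(fn,np.hstack([c[:h] for c in out]))
E
python3 -c "
from h import *
x,y=.515,-.418
overlay([(x,y,.0315,.09,.12),(x,y,.0445,.011,0)],'pics/f.png',(x,y,.09),48)"
```

```text
(no output)
```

View pics/f.png

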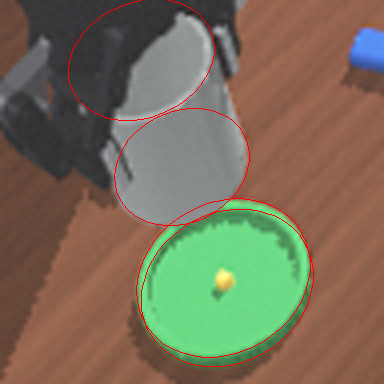

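The overlay matches the hanging flask within about 1 px and sits centred over the base. Lowering.

{"fn": "send_rows", "kwargs": {
  "series": [0,0,1,0,0,0,0.5,0,0,3,0,0,0,0.5,0,0,5,0,0,0,0.5,0,0,7,0,0,0,0.5,0,0,8.5,0,0,0,0.5,0,0,9.7,0,0,0,0.5,0,0,10.4,0,0,0,0.5,0,0,10.8,0,0,0,0.5,0,0,11.1,0,0,0,0.5,0,0,11.2,0,0,0,0.5]
}}

```text
clock: 9.42
tcp_pos: [0.5171, -0.4182, 0.0445]
orientation: [0.0, 0.0, 1.0, -0.0]
wrist_force: [-0.5, 0.4, -2.8]
finger_gap: 0.063
```

{"fn": "send_rows", "kwargs": {
  "series": [0,0,0.1,0,0,0,0.5,0,0,0.15,0,0,0,0.5,0,0,0.2,0,0,0,0.5,0,0,0.25,0,0,0,0.5,0,0,0.25,0,0,0,0.5,0,0,0.25,0,0,0,0.5]
}}

```text
clock: 9.92
tcp_pos: [0.5172, -0.4184, 0.0436]
orientation: [0.001, 0.0, 1.0, -0.001]
wrist_force: [-2.4, 1.2, 6.1]
finger_gap: 0.0626
```

```bash
python3 -c "
from h import *
go('bxl',.041)
x,y=.515,-.418
overlay([(x,y,.0315,.09,.005),(x,y,.0445,.011,0)],'pics/g.png',(x,y,.05),48)"
```

```text
bxl shift cm [0.22 0.01 0.26] turn [-0.09  0.09 -0.  ] tcp [ 0.5172 -0.4184  0.0436] gap 0.0626 F [-2.4  1.2  6.1] t 9.9167 j6 -0.8
```

View pics/g.png

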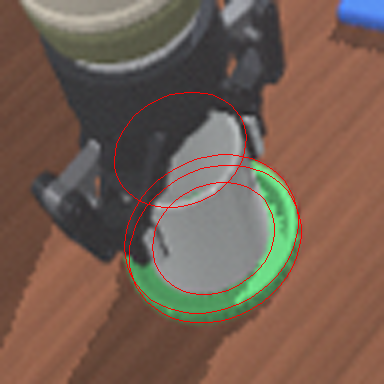

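The flask is on the floor inside the rim, and the force has flipped from −4 to +6 N. Release and rise.

{"fn": "send_rows", "kwargs": {
  "series": [0,0,0,0,0,0,0.75,0,0,0,0,0,0,0.8,0,0,0,0,0,0,0.9,0,0,0,0,0,0,1,0,0,0,0,0,0,1,0,0,0,0,0,0,1,0,0,-1,0,0,0,1,0,0,-2.5,0,0,0,1,0,0,-4.5,0,0,0,1,0,0,-6.5,0,0,0,1]
}}

```text
clock: 10.8
tcp_pos: [0.5165, -0.4176, 0.1076]
orientation: [-0.0, -0.0, 1.0, 0.0]
wrist_force: [0.9, -0.7, -0.0]
finger_gap: 0.0852
```

{"fn": "send_rows", "kwargs": {
  "series": [0,0,-3,0,0,0,1,0,0,-6,0,0,0,1,0,0,-9,0,0,0,1,-2,4,-9.5,0,0,0,1,-4,8,-9.5,0,0,0,1,-6,12,-9.5,0,0,0,1,-8,16,-9.5,0,0,0,1,-10,20,-9.5,0,0,0,1,-12,24,-9.5,0,0,0,1,-12,24,-9.5,0,0,0,1]
}}

```text
clock: 11.63
tcp_pos: [0.6384, -0.173, 0.2028]
orientation: [0.001, -0.002, 1.0, 0.001]
wrist_force: [-0.0, 0.2, -0.2]
finger_gap: 0.0853
```

```bash
python3 -c "
from h import *
go('fl',.2)"
```

```text
fl shift cm [-0.87  3.11  0.28] turn [0.07 0.08 0.24] tcp [ 0.6384 -0.173   0.2028] gap 0.0853 F [-0.   0.2 -0.2] t 11.6333 j6 -0.39
```

{"fn": "send_rows", "kwargs": {
  "series": [-0.5,1.8,2,0,0,0,1,-1.05,3.65,4,0,0,0,1,-1.05,3.65,6,0,0,0,1,-1.05,3.65,8,0,0,0,1,-1.05,3.65,9,0,0,0,1,-1.05,3.65,9,0,0,0,1,-1.05,3.65,9,0,0,0,1,-1.05,3.65,9,0,0,0,1]
}}

```text
clock: 12.3
tcp_pos: [0.648, -0.142, 0.1134]
orientation: [0.001, 0.0, 1.0, -0.0]
wrist_force: [0.4, -0.1, 0.9]
finger_gap: 0.0854
```

```bash
python3 -c "
from h import *
go('fl',.028)
x,y=T['bxl']; a,b=T['fl']
overlay([(x,y,.0315,.09,.005),(a,b,.026,.075,0)],'pics/h.png',(.58,-.28,.05),97)"
```

```text
fl shift cm [0.12 0.02 8.54] turn [-0.03  0.12 -0.03] tcp [ 0.648  -0.142   0.1134] gap 0.0854 F [ 0.4 -0.1  0.9] t 12.3 j6 -0.34
```

View pics/h.png

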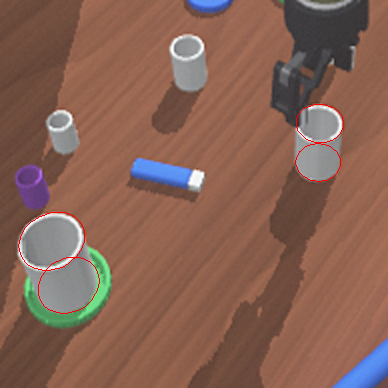

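The XL flask stands in its base at (65,265), matching the overlay, and the L flask matches its fit at (318,145). Descend and grasp.

{"fn": "send_rows", "kwargs": {
  "series": [0,0,2,0,0,0,1,0,0,4,0,0,0,1,0,0,6,0,0,0,1,0,0,7.5,0,0,0,1,0,0,8.3,0,0,0,1,0,0,8.3,0,0,0,0.8,0,0,8.3,0,0,0,0.7,0,0,8.3,0,0,0,0.65,0,0,8.3,0,0,0,0.6,0,0,8.3,0,0,0,0.4]
}}

```text
clock: 13.18
tcp_pos: [0.6486, -0.1418, 0.0307]
orientation: [0.002, 0.0, 1.0, -0.0]
wrist_force: [-0.7, 0.5, 3.5]
finger_gap: 0.0499
```

{"fn": "send_rows", "kwargs": {
  "series": [0,0,0,0,0,0,0.4,0,0,0,0,0,0,0.4,0,0,0,0,0,0,0.4,0,0,-1,0,0,0,0.4,0,0,-3,0,0,0,0.4,0,0,-5,0,0,0,0.4,0,0,-7.5,0,0,0,0.4,0,0,-9.5,0,0,0,0.4,0,0,-11,0,0,0,0.4,0,0,-12,0,0,0,0.4]
}}

```text
clock: 14.02
tcp_pos: [0.6477, -0.1415, 0.1512]
orientation: [0.001, -0.0, 1.0, -0.0]
wrist_force: [0.9, 0.4, -1.9]
finger_gap: 0.0502
```

```bash
python3 -c "
from h import *
go('bl',.148)"
```

```text
bl shift cm [27.76 43.63  0.24] turn [-0.03  0.11  0.  ] tcp [ 0.6477 -0.1415  0.1512] gap 0.0502 F [ 0.9  0.4 -1.9] t 14.0167 j6 -0.34
```

{"fn": "send_rows", "kwargs": {
  "series": [0.5,0.8,0,0,0,0,0.4,1.5,2.4,0,0,0,0,0.4,2.85,4.5,0,0,0,0,0.4,4.2,6.6,0,0,0,0,0.4,5.5,8.7,0,0,0,0,0.4,6.85,10.8,0,0,0,0,0.4,8.2,12.9,0,0,0,0,0.4,9.5,15,0,0,0,0,0.4,10.85,17.1,0,0,0,0,0.4,12.2,19.2,0,0,0,0,0.4]
}}

```text
clock: 14.85
tcp_pos: [0.5228, 0.0521, 0.1474]
orientation: [-0.001, -0.0, 1.0, 0.0]
wrist_force: [-0.2, 0.8, -1.2]
finger_gap: 0.05
```

{"fn": "send_rows", "kwargs": {
  "series": [1.3,2.1,0,0,0,0,0.4,2.6,4.2,0,0,0,0,0.4,4,6.3,0,0,0,0,0.4,5.3,8.4,0,0,0,0,0.4,6.6,10.5,0,0,0,0,0.4,8,12.6,0,0,0,0,0.4,9.3,14.7,0,0,0,0,0.4,10.6,16.8,0,0,0,0,0.4,11.9,18.8,0,0,0,0,0.4,13,20.5,0,0,0,0,0.4]
}}

```text
clock: 15.68
tcp_pos: [0.3924, 0.2565, 0.1475]
orientation: [-0.001, -0.0, 1.0, -0.0]
wrist_force: [0.2, 0.1, -2.1]
finger_gap: 0.0506
```

{"fn": "send_rows", "kwargs": {
  "series": [1,1.6,0,0,0,0,0.4,1.7,2.7,0,0,0,0,0.4,2.2,3.5,0,0,0,0,0.4,2.5,4,0,0,0,0,0.4,2.5,4,0,0,0,0,0.4,2.5,4,0,0,0,0,0.4,2.5,4,0,0,0,0,0.4]
}}

```text
clock: 16.27
tcp_pos: [0.3705, 0.2951, 0.1486]
orientation: [-0.0, 0.0, 1.0, -0.0]
wrist_force: [0.1, -0.2, -2.0]
finger_gap: 0.0503
```

```bash
python3 -c "
from h import *
go('bl',.148)
x,y=T['bl']
overlay([(x,y,.026,.075,.12),(x,y,.039,.011,0)],'pics/i.png',(x,y,.09),48,('scene','top'))"
```

```text
bl shift cm [ 0.04 -0.03  0.06] turn [-0.02 -0.01 -0.04] tcp [0.3705 0.2951 0.1486] gap 0.0503 F [ 0.1 -0.2 -2. ] t 16.2667 j6 0.5
```

View pics/i.png

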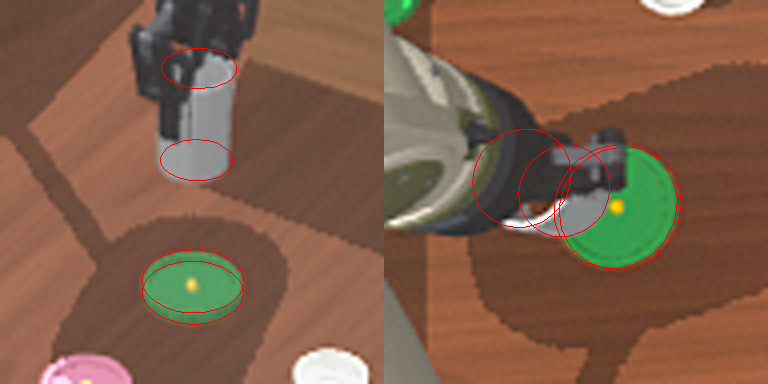

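Both views match the overlay: the L flask hangs plumb over its base (in the scene view the bottom is about (195,182) and the base is at (193,287)). Lower.

{"fn": "send_rows", "kwargs": {
  "series": [0,0,1,0,0,0,0.4,0,0,3,0,0,0,0.4,0,0,5,0,0,0,0.4,0,0,7,0,0,0,0.4,0,0,8.5,0,0,0,0.4,0,0,9.7,0,0,0,0.4,0,0,10.4,0,0,0,0.4,0,0,10.8,0,0,0,0.4,0,0,11.1,0,0,0,0.4,0,0,11.2,0,0,0,0.4]
}}

```text
clock: 17.2
tcp_pos: [0.3705, 0.2956, 0.0367]
orientation: [0.0, 0.0, 1.0, 0.0]
wrist_force: [-0.3, 0.3, -2.7]
finger_gap: 0.0496
```

{"fn": "send_rows", "kwargs": {
  "series": [0,0,0.1,0,0,0,0.4,0,0,0.15,0,0,0,0.4,0,0,0.2,0,0,0,0.4,0,0,0.25,0,0,0,0.4,0,0,0.25,0,0,0,0.4,0,0,0.25,0,0,0,0.4]
}}

```text
clock: 17.7
tcp_pos: [0.3707, 0.2959, 0.0356]
orientation: [0.001, -0.0, 1.0, 0.0]
wrist_force: [-2.6, -0.6, 7.3]
finger_gap: 0.0499
```

{"fn": "send_rows", "kwargs": {
  "series": [0,0,0,0,0,0,0.65,0,0,0,0,0,0,0.75,0,0,0,0,0,0,0.9,0,0,0,0,0,0,1,0,0,0,0,0,0,1,0,0,0,0,0,0,1,0,0,-1,0,0,0,1,0,0,-2.5,0,0,0,1,0,0,-4.5,0,0,0,1,0,0,-6.5,0,0,0,1]
}}

```text
clock: 18.53
tcp_pos: [0.3697, 0.2953, 0.0995]
orientation: [-0.001, 0.0, 1.0, -0.0]
wrist_force: [0.4, 0.7, -0.5]
finger_gap: 0.0855
```

{"fn": "send_rows", "kwargs": {
  "series": [0,0,-3,0,0,0,1,0,0,-6,0,0,0,1,0,0,-8.5,0,0,0,1,-0.7,-3.5,-8.5,0,0,0,1,-1.4,-7,-8.5,0,0,0,1,-2.1,-10.5,-8.5,0,0,0,1,-2.8,-14,-8.5,0,0,0,1,-3.5,-17.5,-8.5,0,0,0,1,-4.2,-21,-8.5,0,0,0,1,-4.9,-24.5,-8.5,0,0,0,1]
}}

```text
clock: 19.37
tcp_pos: [0.4192, 0.049, 0.1844]
orientation: [0.0, -0.0, 1.0, 0.0]
wrist_force: [0.9, -0.1, -0.9]
finger_gap: 0.0851
```

{"fn": "send_rows", "kwargs": {
  "series": [-0.7,-3.5,0,0,0,0,1,-1.4,-7,0,0,0,0,1,-2.1,-10.5,2,0,0,0,1,-2.6,-14,4,0,0,0,1,-2.8,-16.5,5,0,0,0,1,-2.9,-17.45,6,0,0,0,1,-2.9,-17.45,7,0,0,0,1,-2.9,-17.45,7.5,0,0,0,1,-2.9,-17.45,7.5,0,0,0,1,-2.9,-17.45,7.5,0,0,0,1]
}}

```text
clock: 20.2
tcp_pos: [0.4479, -0.1223, 0.1093]
orientation: [-0.0, -0.001, 1.0, 0.0]
wrist_force: [0.0, -0.2, -0.0]
finger_gap: 0.0855
```

```bash
python3 -c "
from h import *
go('fm',.02)
x,y=T['bl']; a,b=T['fm']
overlay([(x,y,.026,.075,.005),(a,b,.0205,.06,0)],'pics/j.png',(.43,.1,.05),97)"
```

```text
fm shift cm [ 0.01 -0.23  8.93] turn [ 0.04 -0.03  0.11] tcp [ 0.4479 -0.1223  0.1093] gap 0.0855 F [ 0.  -0.2 -0. ] t 20.2 j6 -0.44
```

View pics/j.png

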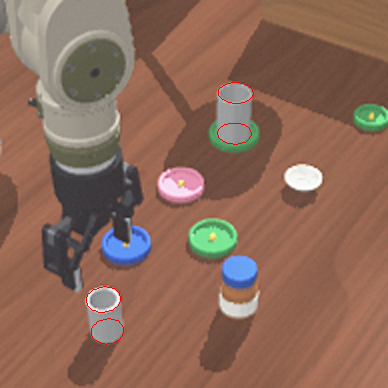

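The L flask stands in its base at (235,115), matching the overlay, and the M flask matches at (105,315). Grasp M.

{"fn": "send_rows", "kwargs": {
  "series": [0,0,2,0,0,0,1,0,0,4,0,0,0,1,0,0,6,0,0,0,1,0,0,7.8,0,0,0,0.9,0,0,8.7,0,0,0,0.8,0,0,8.7,0,0,0,0.7,0,0,8.7,0,0,0,0.6,0,0,8.7,0,0,0,0.5,0,0,8.7,0,0,0,0.4,0,0,8.7,0,0,0,0.3],
  "newtons": 40
}}

```text
clock: 21.08
tcp_pos: [0.4495, -0.124, 0.0237]
orientation: [0.001, -0.0, 1.0, -0.0]
wrist_force: [-1.2, 2.4, 7.5]
finger_gap: 0.0399
```

{"fn": "send_rows", "kwargs": {
  "series": [0,0,0,0,0,0,0.3,0,0,0,0,0,0,0.3,0,0,0,0,0,0,0.3,0,0,0,0,0,0,0.3,0,0,-1,0,0,0,0.3,0,0,-3,0,0,0,0.3,0,0,-5,0,0,0,0.3,0,0,-7.5,0,0,0,0.3,0,0,-9.5,0,0,0,0.3,0,0,-11,0,0,0,0.3]
}}

```text
clock: 21.92
tcp_pos: [0.4489, -0.1244, 0.1346]
orientation: [0.001, 0.0, 1.0, -0.001]
wrist_force: [0.7, 0.4, -2.3]
finger_gap: 0.0396
```

```bash
python3 -c "
from h import *
go('bm',.142)"
```

```text
bm shift cm [-2.04 20.85 -0.76] turn [-0.07  0.13 -0.01] tcp [ 0.4489 -0.1244  0.1346] gap 0.0396 F [ 0.7  0.4 -2.3] t 21.9167 j6 -0.44
```

{"fn": "send_rows", "kwargs": {
  "series": [-0.1,1,0,0,0,0,0.3,-0.3,3,0,0,0,0,0.3,-0.55,5.5,0,0,0,0,0.3,-0.8,8,0,0,0,0,0.3,-1.05,10.5,0,0,0,0,0.3,-1.3,13,0,0,0,0,0.3,-1.55,15.5,0,0,0,0,0.3,-1.8,17.8,0,0,0,0,0.3,-2,19.6,0,0,0,0,0.3,-2.15,20.5,0,0,0,0,0.3]
}}

```text
clock: 22.75
tcp_pos: [0.4688, 0.0836, 0.1313]
orientation: [-0.001, -0.001, 1.0, 0.0]
wrist_force: [0.2, 0.2, -1.6]
finger_gap: 0.0397
```

{"fn": "send_rows", "kwargs": {
  "series": [0,0.35,0,0,0,0,0.3,0,0.35,0,0,0,0,0.3,0,0.35,0,0,0,0,0.3,0,0.35,2,0,0,0,0.3,0,0.35,4,0,0,0,0.3,0,0.35,6,0,0,0,0.3,0,0.35,7,0,0,0,0.3,0,0.35,7.5,0,0,0,0.3,0,0.35,7.5,0,0,0,0.3]
}}

```text
clock: 23.5
tcp_pos: [0.469, 0.0839, 0.0564]
orientation: [-0.001, 0.001, 1.0, -0.0]
wrist_force: [0.1, -0.4, -1.5]
finger_gap: 0.0403
```

```bash
python3 -c "
from h import *
go('bm',.142)
x,y=T['bm']
overlay([(x,y,.0205,.06,.035),(x,y,.0335,.011,0)],'pics/k.png',(x,y,.05),48)"
```

```text
bm shift cm [-0.01  0.03 -8.56] turn [-0.   -0.12 -0.07] tcp [0.469  0.0839 0.0564] gap 0.0403 F [ 0.1 -0.4 -1.5] t 23.5 j6 0.01
```

View pics/k.png

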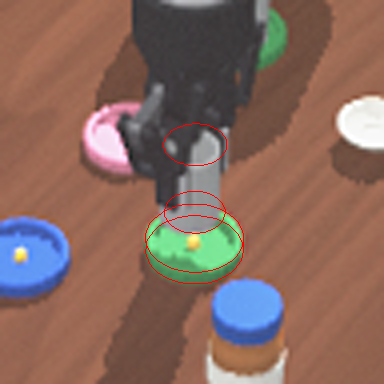

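The M flask hangs centred over the green base with its bottom at about (195,230). Lower the last 3 cm.

{"fn": "send_rows", "kwargs": {
  "series": [0,0,0.8,0,0,0,0.3,0,0,1.6,0,0,0,0.3,0,0,2.2,0,0,0,0.3,0,0,2.6,0,0,0,0.3,0,0,2.75,0,0,0,0.3,0,0,2.85,0,0,0,0.3,0,0,2.95,0,0,0,0.3,0,0,3,0,0,0,0.3,0,0,3,0,0,0,0.3,0,0,3,0,0,0,0.3]
}}

```text
clock: 24.38
tcp_pos: [0.4693, 0.0847, 0.0287]
orientation: [-0.0, -0.0, 1.0, -0.0]
wrist_force: [-6.6, 0.4, 13.0]
finger_gap: 0.0399
```

{"fn": "send_rows", "kwargs": {
  "series": [0,0,0,0,0,0,0.5,0,0,0,0,0,0,0.6,0,0,0,0,0,0,0.7,0,0,0,0,0,0,0.8,0,0,0,0,0,0,0.8,0,0,0,0,0,0,0.8,0,0,-1,0,0,0,0.8,0,0,-2.5,0,0,0,0.8,0,0,-5,0,0,0,0.8,0,0,-8,0,0,0,0.8]
}}

```text
clock: 25.22
tcp_pos: [0.4682, 0.0846, 0.1066]
orientation: [-0.002, 0.0, 1.0, 0.0]
wrist_force: [-0.0, 0.5, -0.6]
finger_gap: 0.0683
```

{"fn": "send_rows", "kwargs": {
  "series": [0,0,-3,0,0,0,0.8,0.8,-3.5,-4,0,0,0,0.7,1.6,-7,-4,0,0,0,0.6,2.4,-10.5,-4,0,0,0,0.6,3.2,-14,-4,0,0,0,0.6,4,-17.5,-4,0,0,0,0.6,4.8,-21,-4,0,0,0,0.6,5.6,-24.5,-4,0,0,0,0.6,6.4,-28,-4,0,0,0,0.6,7.2,-31.5,-4,0,0,0,0.6]
}}

```text
clock: 26.05
tcp_pos: [0.397, -0.232, 0.1473]
orientation: [0.0, 0.0, 1.0, -0.0]
wrist_force: [0.6, 1.0, -0.6]
finger_gap: 0.0514
```

{"fn": "send_rows", "kwargs": {
  "series": [0.6,-2.6,1,0,0,0,0.6,1,-4.4,2.5,0,0,0,0.6,1.2,-5.3,4,0,0,0,0.6,1.2,-5.34,5.5,0,0,0,0.6,1.2,-5.34,6,0,0,0,0.6,1.2,-5.34,6,0,0,0,0.6,1.2,-5.34,6,0,0,0,0.6,1.2,-5.34,6,0,0,0,0.6]
}}

```text
clock: 26.72
tcp_pos: [0.3863, -0.2838, 0.0881]
orientation: [0.0, -0.0, 1.0, -0.0]
wrist_force: [-0.3, -0.3, 0.2]
finger_gap: 0.0511
```

```bash
python3 -c "
from h import *
go('fs',.014)
x,y=T['bm']; a,b=T['fs']
overlay([(x,y,.0205,.06,.005),(a,b,.015,.045,0)],'pics/l.png',(.43,-.13,.05),97)"
```

```text
fs shift cm [ 0.13 -0.04  7.41] turn [-0.04  0.05  0.05] tcp [ 0.3863 -0.2838  0.0881] gap 0.0511 F [-0.3 -0.3  0.2] t 26.7167 j6 -0.8
```

View pics/l.png

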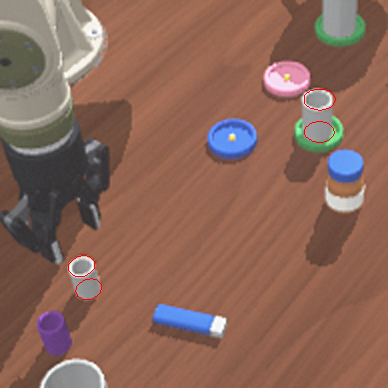

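The M flask is seated at (318,115). The S flask at (85,278) is within about 1 px of its fit, and the purple one is at (54,333), clear of the fingers. Grasp S.

{"fn": "send_rows", "kwargs": {
  "series": [0,0,2,0,0,0,0.6,0,0,4,0,0,0,0.6,0,0,5.5,0,0,0,0.6,0,0,6.8,0,0,0,0.6,0,0,7.5,0,0,0,0.6,0,0,7.5,0,0,0,0.55,0,0,7.5,0,0,0,0.5,0,0,7.5,0,0,0,0.4,0,0,7.5,0,0,0,0.3,0,0,7.5,0,0,0,0.2],
  "newtons": 30
}}

```text
clock: 27.6
tcp_pos: [0.3866, -0.2844, 0.0135]
orientation: [0.001, -0.0, 1.0, -0.001]
wrist_force: [-0.7, 0.6, 5.6]
finger_gap: 0.0288
```

{"fn": "send_rows", "kwargs": {
  "series": [0,0,0,0,0,0,0.2,0,0,0,0,0,0,0.2,0,0,0,0,0,0,0.2,0,0,-0.5,0,0,0,0.2,0,0,-2,0,0,0,0.2,0,0,-4,0,0,0,0.2,0,0,-6.5,0,0,0,0.2,0,0,-9,0,0,0,0.2,0,0,-11,0,0,0,0.2,0,0,-12,0,0,0,0.2]
}}

```text
clock: 28.43
tcp_pos: [0.3866, -0.2847, 0.1352]
orientation: [0.001, 0.0, 1.0, -0.001]
wrist_force: [0.5, -0.4, -1.0]
finger_gap: 0.0291
```

```bash
python3 -c "
from h import *
go('bs',.134)"
```

```text
bs shift cm [-1.415e+01  7.331e+01 -5.000e-02] turn [-0.16  0.15 -0.  ] tcp [ 0.3866 -0.2847  0.1352] gap 0.0291 F [ 0.5 -0.4 -1. ] t 28.4333 j6 -0.8
```

{"fn": "send_rows", "kwargs": {
  "series": [-0.2,1,0,0,0,0,0.2,-0.6,3,0,0,0,0,0.2,-1.1,5.6,0,0,0,0,0.2,-1.6,8.2,0,0,0,0,0.2,-2.1,10.8,0,0,0,0,0.2,-2.6,13.4,0,0,0,0,0.2,-3.1,16,0,0,0,0,0.2,-3.6,18.6,0,0,0,0,0.2,-4.15,21.2,0,0,0,0,0.2,-4.65,23.8,0,0,0,0,0.2]
}}

```text
clock: 29.27
tcp_pos: [0.431, -0.0436, 0.1308]
orientation: [-0.001, -0.0, 1.0, 0.001]
wrist_force: [1.1, 0.1, -0.2]
finger_gap: 0.0289
```

{"fn": "send_rows", "kwargs": {
  "series": [-0.5,2.6,0,0,0,0,0.2,-1,5.2,0,0,0,0,0.2,-1.5,7.8,0,0,0,0,0.2,-2,10.4,0,0,0,0,0.2,-2.5,13,0,0,0,0,0.2,-3.05,15.6,0,0,0,0,0.2,-3.55,18.2,0,0,0,0,0.2,-4.05,20.8,0,0,0,0,0.2,-4.55,23.4,0,0,0,0,0.2,-5.05,26,0,0,0,0,0.2]
}}

```text
clock: 30.1
tcp_pos: [0.4811, 0.2158, 0.1305]
orientation: [-0.001, -0.0, 1.0, -0.0]
wrist_force: [0.4, -0.3, -0.0]
finger_gap: 0.0291
```

{"fn": "send_rows", "kwargs": {
  "series": [-0.5,2.6,0,0,0,0,0.2,-1,5.2,0,0,0,0,0.2,-1.5,7.8,0,0,0,0,0.2,-2,10.4,0,0,0,0,0.2,-2.5,13,0,0,0,0,0.2,-3.05,15.6,0,0,0,0,0.2,-3.55,18.2,0,0,0,0,0.2,-4,20.5,0,0,0,0,0.2,-4.4,22.2,0,0,0,0,0.2,-4.6,23.2,0,0,0,0,0.2]
}}

```text
clock: 30.93
tcp_pos: [0.5272, 0.4483, 0.1296]
orientation: [-0.001, -0.001, 1.0, -0.001]
wrist_force: [-0.3, -0.9, -1.1]
finger_gap: 0.0289
```

{"fn": "send_rows", "kwargs": {
  "series": [0,0.26,0,0,0,0,0.2,0,0.26,0,0,0,0,0.2,0,0.26,0,0,0,0,0.2,0,0.26,2,0,0,0,0.2,0,0.26,4,0,0,0,0.2,0,0.26,6,0,0,0,0.2,0,0.26,7.5,0,0,0,0.2,0,0.26,8.5,0,0,0,0.2,0,0.26,8.5,0,0,0,0.2]
}}

```text
clock: 31.68
tcp_pos: [0.527, 0.4468, 0.0445]
orientation: [-0.002, 0.001, 1.0, -0.001]
wrist_force: [-0.1, -0.1, -1.6]
finger_gap: 0.029
```

```bash
python3 -c "
from h import *
go('bs',.05)
x,y=T['bs']
overlay([(x,y,.015,.045,.035),(x,y,.028,.011,0)],'pics/m.png',(x,y,.04),48,('scene','top'))"
```

```text
bs shift cm [-0.11  0.16 -0.55] turn [-0.16 -0.24 -0.06] tcp [0.527  0.4468 0.0445] gap 0.029 F [-0.1 -0.1 -1.6] t 31.6833 j6 0.59
```

View pics/m.png

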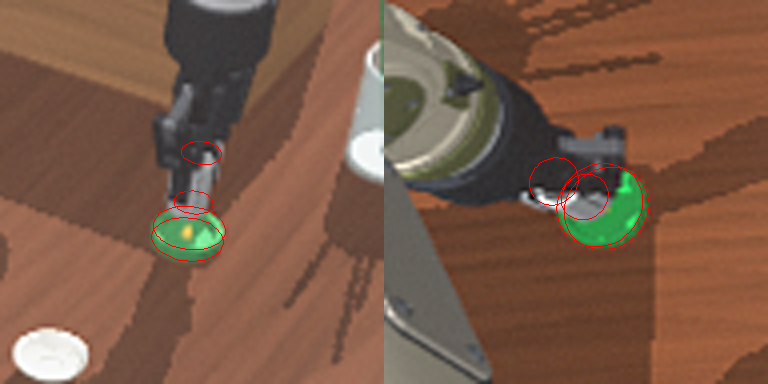

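The S flask is within a pixel or two of the overlay in both views, over its base (scene (190,205)), and the 7 mm clearance covers that. Lower it.

{"fn": "send_rows", "kwargs": {
  "series": [-0.1,0.1,0.8,0,0,0,0.2,-0.1,0.1,1.6,0,0,0,0.2,-0.1,0.1,2.2,0,0,0,0.2,-0.1,0.1,2.6,0,0,0,0.2,-0.1,0.1,2.75,0,0,0,0.2,-0.1,0.1,2.85,0,0,0,0.2,-0.1,0.1,2.95,0,0,0,0.2,-0.1,0.1,3,0,0,0,0.2,-0.1,0.1,3,0,0,0,0.2]
}}

```text
clock: 32.53
tcp_pos: [0.5293, 0.4496, 0.0185]
orientation: [-0.0, -0.0, 1.0, -0.0]
wrist_force: [-3.2, -2.1, 5.8]
finger_gap: 0.0287
```

{"fn": "send_rows", "kwargs": {
  "series": [0,0,0,0,0,0,0.4,0,0,0,0,0,0,0.5,0,0,0,0,0,0,0.6,0,0,0,0,0,0,0.6,0,0,0,0,0,0,0.6,0,0,0,0,0,0,0.6,0,0,-1,0,0,0,0.6,0,0,-2.5,0,0,0,0.6,0,0,-5,0,0,0,0.6,0,0,-8,0,0,0,0.6]
}}

```text
clock: 33.37
tcp_pos: [0.5286, 0.449, 0.0968]
orientation: [-0.002, 0.0, 1.0, -0.001]
wrist_force: [0.1, -0.1, -0.2]
finger_gap: 0.0512
```

{"fn": "send_rows", "kwargs": {
  "series": [0,0,-3,0,0,0,0.6,0,0,-6,0,0,0,0.6,0,0,-9,0,0,0,0.6,2,1,-12,0,0,0,0.6,4,2,-13,0,0,0,0.6,7,3,-13,0,0,0,0.6,10,4,-13,0,0,0,0.6,13,5,-13,0,0,0,0.6,13,5,-13,0,0,0,0.6,13,5,-13,0,0,0,0.6]
}}

```text
clock: 34.2
tcp_pos: [0.3981, 0.5006, 0.2287]
orientation: [0.001, -0.002, 1.0, 0.0]
wrist_force: [0.2, 0.7, -0.2]
finger_gap: 0.0514
```

```bash
python3 -c "
from h import *
go('bs',.2)
cy=[]
for k in ('xl','l','m','s'):
    x,y=T['b'+k]; d,h=np.array(FL[k])/1000; cy.append((x,y,d/2,h,.005))
overlay(cy,'pics/n.png',(.5,.05,0),190)
overlay(cy,'pics/o.png',(*T['bs'],.04),48,('scene','top'))
c=cv2.imread('pics/n.png'); print(c.shape); n=cv2.imread('pics/o.png'); c=cv2.resize(c[:370],(400,384)); cv2.imwrite('pics/p.png',np.hstack([c,n[:,:384]]))
for l,r,h in (('jar',.024,.075),('dish',.027,.018)):
  for cm in C:
    s=silhouettes(cm,l)
    if s: print(l,cm,s[0]['box'],round(s[0]['p'],2))
"
```

```text
bs shift cm [-12.99  -5.26   2.87] turn [0.05 0.06 0.17] tcp [0.3981 0.5006 0.2287] gap 0.0514 F [ 0.2  0.7 -0.2] t 34.2 j6 0.77
(380, 380, 3)
jar scene [270.7, 184.5, 21.9, 31.3] 0.92
jar top [235.7, 160.5, 20.7, 21.6] 0.66
dish scene [302.1, 138.6, 21.4, 11.3] 0.62
dish top [143.4, 189.5, 17.6, 16.9] 0.54
```

View pics/p.png

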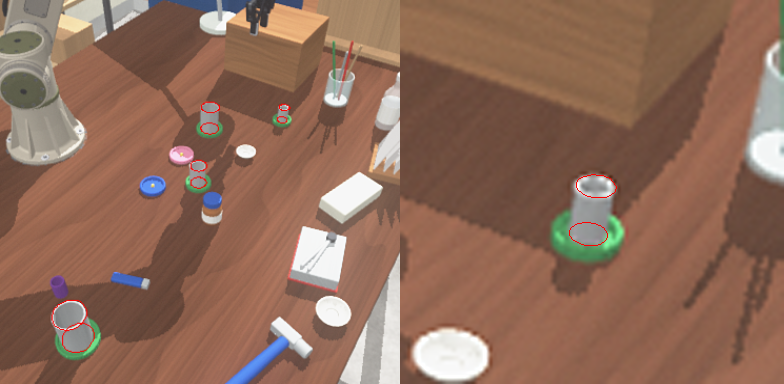

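All four flasks stand in their bases and match the seated overlays. The S flask is at (590,210) in the crop. The jar and dish are where they were.

```bash
python3 -c "
from workcell import *
print(hand_in())"
```

```text
the job is handed in; nothing more can be done
None
```

All four steel flasks are standing upright in the green bases of their own size, placed in the order XL, L, M, S, and the job is handed in. It took about 34 s of the 104 s allowed.

- **Placing:** I lowered each flask slowly until the wrist force showed it was resting on the base floor (6 to 13 N), then released it.
- **Last checks:** In the last scene-camera picture the flasks matched the outlines I calculated for seated flasks, to within a pixel or two, and the arm was clear of everything. The jar and dish boxes were in the same place as at the start, within a few pixels of detector noise. I never went near the purple, blue and pink look-alikes.
- **Disagreements:**
  - The finger opening read 1 to 2 mm less than the flask diameter for L, M and S, although the grips held.
  - The automatic position fit of the XL flask while it hung in the gripper was about 13 mm off because the gripper hid part of it. I went by the overlay instead.

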